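# Fit the vent sleeve, then find which way the filler cap opens and hold it off

## Task

Make the flat water-filter unit ready for filling: first push the loose steel vent sleeve down over the unit's upright spigot until it sits fully home on the shoulder, and let go of it. Then open the black filler cap, whose thread may be either left- or right-handed (try both ways: the wrong way it stops almost at once, the right way it turns about an eighth of a turn and then lifts out), lift it straight off, and finish still holding it, upright and still, well clear above the neck (at least 6 cm). Leave the glass, the mug and the tin where they are.

Things in the scene. Friction and masses are not known exactly. Their poses are not given: they have to be found in the camera images.
- filter_unit: Low white box with rounded edges, 110 (x) x 230 (y) x 70 mm high, fixed to the worktop; origin at the centre of its underside, z up. Its long axis is y. On its top stand the filler neck (at y = -50 mm, right as seen by the robot when its yaw is 0) and the vent spigot (at y = +50 mm, left). Its yaw stays within 0.35 rad of 0.
- neck_seat (a point): Centre of the filler neck's top rim, where the cap's flange rests: 78 mm above the worktop; neck 52 mm outside diameter, 8 mm high. In it is a plate with an X-shaped opening (arms at 45 degrees to the unit's axes).
- spigot_base (a point): Centre of the top of the spigot's shoulder (33 mm diameter), 74 mm above the worktop. From here the spigot rises 26 mm: 14 mm diameter for 19 mm, then a cone down to 7 mm at its tip.
- filler_cap: Black ribbed round cap, loose, about 90 g; origin at the centre of the underside of its flange, z up its axis. Flange 52 mm diameter, 4 mm thick; above it a grip of 43 mm diameter up to 30 mm above the origin, with a low bar (34 mm along the cap's y, 6 mm wide, 3.5 mm high) on top. At the start seated and shut, its y along the unit's y. It does not rise as it turns.
- cap_lug (a point): Centre of the cross lug under the cap, 11 mm below its origin, hidden in the neck: 34 mm along the cap's y, on a 16 mm stem. Shut, the cap lifts only 2 mm. One way it blocks after about 0.1 rad; the other way it turns easily, can lift out from about 35 to 55 degrees, with an end stop near 47 degrees (0.82 rad). Which way differs from run to run and cannot be seen.
- vent_sleeve: Plain steel tube open at both ends, standing upright loose on the worktop to the robot's right of the unit, 25 mm outside diameter, 18 mm bore, 70 mm long, about 60 g; origin at the centre of its lower end, z along its axis. It slides on the spigot with 2 mm clearance all round and is home when its lower end rests on the shoulder.
- glass_1: Small clear glass, 51 mm diameter, 58 mm high, origin at the centre of its underside. Bystander.
- pink_mug: Pink mug with a handle, 78 x 112 x 92 mm, origin under its centre. Bystander.
- tin_2: Food tin, 57 mm diameter, 72 mm high, origin under its centre. Bystander.
Things that resemble listed ones, but are neither listed nor needed, are in the scene too. Of the things shaped like the vent_sleeve, the steel one is meant.

How it is judged:
On the way, in this order (a step that is already met when the one before it is completed fails the run):
1. the sleeve is fully home on the spigot and let go, the cap still shut (horizontal distance between vent_sleeve and spigot_base below 0.004 m and z of vent_sleeve in the frame of spigot_base below 0.003 m and angle between vent_sleeve's own z axis and vertical below 0.09 rad and z of filler_cap in the frame of neck_seat below 0.012 m and contact force between the fingers and vent_sleeve below 0.2 N), for 0.2 s.
2. the cap has been turned loose in its neck (z of filler_cap in the frame of neck_seat below 0.012 m and angle between the y axis of filler_cap and the y axis of filter_unit, either way round above 0.45 rad), for 0.02 s.
3. the cap is lifted off the neck in the gripper (z of filler_cap in the frame of neck_seat above 0.04 m and contact force between the fingers and filler_cap above 1 N), for 0.2 s.
At the end, for the whole second after the job is handed in: The cap is held in the fingers, at least 50 mm above the neck's rim, within 17 degrees of upright, still, touching neither unit nor sleeve; the sleeve stands on the spigot within 3 mm of the shoulder, within 4 mm of its axis and 5 degrees of upright, not touched by the fingers (horizontal distance between vent_sleeve and spigot_base below 0.004 m and z of vent_sleeve in the frame of spigot_base below 0.003 m and angle between vent_sleeve's own z axis and vertical below 0.09 rad and z of filler_cap in the frame of neck_seat above 0.05 m and contact force between the fingers and filler_cap above 1 N and contact force between filler_cap and filter_unit below 0.1 N and contact force between filler_cap and vent_sleeve below 0.1 N and contact force between the fingers and vent_sleeve below 0.2 N and angle between filler_cap's own z axis and vertical below 0.3 rad and linear speed of each of filler_cap, vent_sleeve below 0.03 m/s); the arm keeps its last pose, push and grip.
It fails at once if the glass is moved more than 3 cm or tipped (distance of glass_1 from where it was at the start of the episode above 0.03 m or angle between glass_1's own z axis and vertical above 0.3 rad).
It fails at once if the mug is moved more than 3 cm or tipped (distance of pink_mug from where it was at the start of the episode above 0.03 m or angle between pink_mug's own z axis and vertical above 0.3 rad).
It fails at once if the tin is moved more than 3 cm or tipped (distance of tin_2 from where it was at the start of the episode above 0.03 m or angle between tin_2's own z axis and vertical above 0.3 rad).
It also fails if it takes over 51 s, if anything falls off the work surface, if the arm or the gripper's body presses on something with over 40 N, if the wrist force passes 120 N, or if a joint passes its speed limit or range.

## Robot

A 7-joint arm with a two-finger parallel gripper is mounted at the origin on a cart in front of the work surface, level with it; the furniture and walls round the work are solid. World frame = base frame: x ahead of the robot, y to its left, z up, the work surface at z = 0. Lengths are in m, angles in rad, forces in N, time in s.
With the tool pointing down it reaches from about 0.425 to 0.8 m from the base axis. Payload 8.3 kg.
Tool frame: the origin (TCP) lies midway between the tips of the shut fingers; the grasp point (between the pads) lies 19 mm behind it (r.tcp_to_grasp is the distance from the TCP to the grasp point, in m); z points along the fingers, y is the line along which they close (so a half turn about z gives the same grasp; the last joint's range is limited). The gripper opens to 85 mm and grips with 20 to 120 N. Pads are 22 mm wide; open, the fingers measure 114 mm over their backs; the gripper's body (76 mm by 85 mm) begins 54 mm behind the grasp point. The pads swing forward as they close: fully open they stand 13 mm farther back than shut.
Start: joints at [1.152, 0.383, 0.016, 1.37, -0.006, 1.388, -0.046], TCP at [0.218, -0.586, 0.231] pointing down, gripper open.
Joint ranges: [-2.95, 2.95], [-0.25, 2.06], [-1.52, 1.56], [0.18, 2.33], [-1.44, 4.58], [0.02, 2.06], [-3.01, 3.01]. Speed limits (rad/s): [2.39, 2.39, 3.01, 3.01, 3.14, 3.14, 3.14].

## Interface

Orientations are given as a 3x3 rotation matrix whose columns are the frame's x, y, z axes.
In Python, from workcell import r gives the robot as it stands. Calls block until the motion is done:
- r.move_pose(position, orientation): joint-space move of the TCP to a pose.
- r.move_l(position, vel=0.15, attitude=None, contact_N=None): straight line of the TCP; attitude=None keeps the orientation; vel is the mean speed in m/s. With contact_N (N) it stops when the force on the tool has changed by that much, and returns True; else False.
- r.movej(angles): joint-space move.
- r.command_gripper(opening, squeeze=None): opening from 0.0 (shut) to 1.0 (fully open); squeeze is the grip in N (None keeps the last); returns when the fingers have stopped.
- r.dwell(seconds).
- r.solve_ik(position, orientation): joint angles nearest the present ones, or None.
- r.capture(name): name is "scene" or "top"; returns a dict with "frame" (384x512x3 uint8, red, green, blue), "range_z" (384x512 float32, m along the optical axis (not along the pixel's ray), 0 where there is no reading), "fx", "fy", "cx", "cy" (pixels), "dist_coeffs" ([k1, k2, p1, p2, k3] as OpenCV has them; the pictures are not rectified), "world_from_camera" (4x4, takes a point from camera to world coordinates). Camera axes: x right, y down, z forward; pixel columns grow to the right and rows downward; lengths in m; the calibration is good to about 2 mm. A picture is of the moment at which its call begins.
A pose or a line that the arm cannot do raises r.Unreachable and nothing moves.
- r.job_done(): hands the job in; it is judged then, once.
Trained networks look in a picture, given as the dict that the camera call returned (one of the last four; its "shot" number tells which), for a name from the list of things; names that differ only in an ending like _2 or _b are one class to them, and where a whole thing is asked for, a point or a joint stands for the part that bears it (a point fixed in the world has none). Each returns a list of dicts, best first, with "score" (0 to 1); they miss things now and then, are a little off and sometimes report something else, mostly with a low value. They report only what shows in the picture. A call takes as long as a camera call. They do not tell look-alikes from the thing itself.
- r.search_frame(picture, thing): "position" ([column, row] in pixels, amid what is visible of it).
Readings, each from a call of its own:
- r.read_time_s(): time.
- r.read_joint_pos(): joint angles.
- r.read_qvel(): joint speeds.
- r.read_tau(): joint torques, N m.
- r.read_tcp_pos(): TCP position.
- r.read_tool_rot(): TCP orientation.
- r.read_contact_force(): force on the tool from outside, world axes, zero at the start.
- r.read_torque(): the same for the moment, N m.
- r.read_grip_width(): opening from 0.0 (shut) to 1.0 (fully open).
- r.read_finger_force(): force on a finger pad.
Only numpy, scipy, OpenCV 4.12 (cv2) and the standard library are available. Lean on these libraries where they do the work, as an engineer would, in place of code of your own. Each camera call takes 0.05 s, during which the arm holds its last target. There are 200 camera calls.

## Working session

There is one attempt and no reset: what is moved stays moved. The work goes in short steps, each a Python script; the robot and the scene stay as the last script left them, time stands still between calls to the robot, and variables do not carry over. Pictures are saved under pics/ and viewed, at most 10 in all, crops included, and the job is handed in when it is done.

```bash
mkdir -p pics; ls; cat > h.py <<'E'
import numpy as np, cv2
from workcell import r
def cloud(c):
    h,w=c["range_z"].shape
    K=np.array([[c["fx"],0,c["cx"]],[0,c["fy"],c["cy"]],[0,0,1]])
    u,v=np.meshgrid(np.arange(w),np.arange(h))
    p=cv2.undistortPoints(np.stack([u,v],-1).reshape(-1,1,2).astype(np.float64),K,np.array(c["dist_coeffs"])).reshape(h,w,2)
    z=c["range_z"][...,None]
    P=np.concatenate([p*z,z],-1)
    T=np.array(c["world_from_camera"])
    W=P@T[:3,:3].T+T[:3,3]; W[c["range_z"]<=0]=np.nan
    return W
def save(c,n): cv2.imwrite("pics/"+n,cv2.cvtColor(c["frame"],cv2.COLOR_RGB2BGR))
E
python3 - <<'E'
from h import *
print(r.read_time_s())
cs={}
for n in ["scene","top"]:
    c=r.capture(n); save(c,n+".png"); W=cloud(c); np.savez(n,W=W,f=c["frame"])
    T=np.array(c["world_from_camera"]); print(n,T.round(3).tolist(),c["fx"])
    for t in ["filter_unit","filler_cap","vent_sleeve","glass_1","pink_mug","tin_2","spigot_base"]:
        print(t,[(np.round(d["position"]).tolist(),round(d["score"],2),W[int(d["position"][1]),int(d["position"][0])].round(3).tolist()) for d in r.search_frame(c,t)])
a=cv2.imread("pics/scene.png");b=cv2.imread("pics/top.png")
print(r.read_time_s())
E
```

```text
pics
0.0
scene [[0.694, -0.319, 0.646, -0.417], [-0.72, -0.328, 0.612, -0.894], [0.017, -0.889, -0.457, 0.739], [0.0, 0.0, 0.0, 1.0]] 477.0245285074053
filter_unit [([206.0, 197.0], 0.78, [0.424, 0.11, 0.071])]
filler_cap [([218.0, 184.0], 0.47, [0.466, 0.096, 0.106])]
vent_sleeve [([274.0, 247.0], 0.76, [0.4, -0.193, 0.044]), ([261.0, 221.0], 0.71, [0.475, -0.074, 0.045]), ([270.0, 226.0], 0.53, [0.444, -0.137, 0.068])]
glass_1 [([314.0, 215.0], 0.75, [0.604, -0.169, 0.053])]
pink_mug [([354.0, 267.0], 0.94, [0.211, -0.543, 0.247])]
tin_2 [([189.0, 165.0], 0.59, [0.58, 0.388, 0.045])]
spigot_base [([212.0, 195.0], 0.85, [0.45, 0.107, 0.073])]
top [[-0.026, -0.994, 0.102, 0.38], [-1.0, 0.026, -0.007, -0.01], [0.004, -0.102, -0.995, 1.377], [0.0, 0.0, 0.0, 1.0]] 356.97205548639295
filter_unit [([204.0, 203.0], 0.59, [0.486, 0.179, 0.066])]
filler_cap [([222.0, 204.0], 0.6, [0.478, 0.109, 0.108])]
vent_sleeve [([303.0, 222.0], 0.59, [0.405, -0.191, -0.002]), ([357.0, 202.0], 0.37, [0.476, -0.396, 0.011])]
glass_1 [([357.0, 204.0], 0.74, [0.472, -0.402, 0.002]), ([291.0, 163.0], 0.69, [0.634, -0.152, 0.011])]
pink_mug [([358.0, 201.0], 0.9, [0.48, -0.406, 0.005])]
tin_2 [([147.0, 174.0], 0.78, [0.596, 0.39, 0.062])]
spigot_base [([206.0, 203.0], 0.74, [0.482, 0.175, 0.07])]
0.8
```

View pics/scene.png

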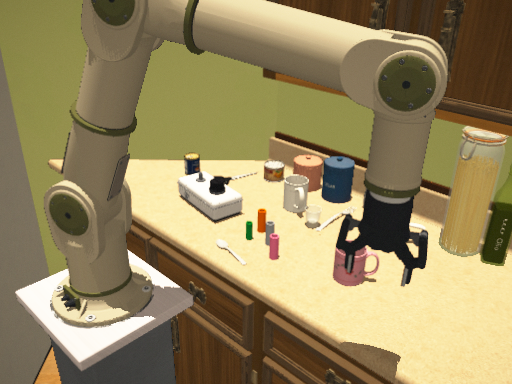

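View pics/top.png

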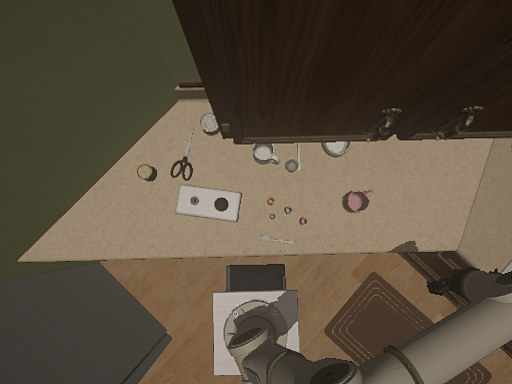

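The scene has four tube-shaped things. In the scene view they are orange (262,220), green (249,230), grey (270,233) and pink (274,246). In the top view they are at (270,201), (272,216), (288,210) and (303,221). Grey metal fits "steel". I'll confirm it in a crop and measure.

```bash
python3 - <<'E'
from h import *
D={n:np.load(n+".npz") for n in["scene","top"]}
a=D["scene"]["f"][195:270,160:330]; b=D["top"]["f"][170:245,165:335]
o=np.vstack([cv2.resize(x,None,fx=4,fy=4,interpolation=cv2.INTER_CUBIC) for x in(a,b)])[:,:,::-1]
cv2.imwrite("pics/crop.png",o)
for n in D:
    W=D[n]["W"]; f=D[n]["f"].astype(int)
    X,Y,Z=W[...,0],W[...,1],W[...,2]
    m=(X>.36)&(X<.6)&(Y>-.03)&(Y<.32)&(Z>.058)&(Z<.085)
    P=W[m][:,:2].astype(np.float32); print(n,"unit",m.sum(),cv2.minAreaRect(P),np.nanmedian(Z[m]))
    m=(X>.36)&(X<.6)&(Y>-.03)&(Y<.32)&(Z>.1)
    for lo,hi in((.1,.12),(.085,.1)):
        m=(X>.36)&(X<.6)&(Y>-.03)&(Y<.32)&(Z>lo)&(Z<hi); Q=W[m]
        k=Q[:,1]<.145
        for q in(Q[k],Q[~k]):
            if len(q): print(lo,len(q),q.mean(0).round(4),q.min(0).round(3),q.max(0).round(3))
    m=(X>.36)&(X<.6)&(Y>-.25)&(Y<-.03)&(Z>.012)
    nl,L,s,c=cv2.connectedComponentsWithStats(m.astype(np.uint8))
    for i in range(1,nl):
        if s[i,4]>5:
            q=W[L==i]; top=q[q[:,2]>q[:,2].max()-.012]
            print("obj",c[i].round(),s[i,4],f[L==i].mean(0).round(),q.min(0).round(3),q.max(0).round(3),"top",len(top),((top.min(0)+top.max(0))/2).round(4))
E
```

```text
scene unit 1068 ((0.48238605260849, 0.16208909451961517), (0.23566672205924988, 0.11002225428819656), 80.45574188232422) 0.07226584935134095
0.1 112 [0.4724 0.109  0.1087] [0.453 0.092 0.1  ] [0.497 0.137 0.115]
0.1 5 [0.4923 0.2121 0.1016] [0.487 0.206 0.101] [0.499 0.217 0.103]
0.085 68 [0.4673 0.1024 0.0918] [0.452 0.086 0.085] [0.495 0.13  0.1  ]
0.085 19 [0.4909 0.209  0.0931] [0.482 0.204 0.085] [0.499 0.215 0.1  ]
obj [269. 232.] 528 [181. 105.  81.] [ 0.393 -0.203  0.012] [ 0.5   -0.056  0.075] top 162 [ 0.4475 -0.1281  0.0695]
obj [308. 213.] 17 [236. 220. 180.] [ 0.595 -0.166  0.047] [ 0.6   -0.145  0.062] top 12 [ 0.5977 -0.1554  0.0559]
obj [249. 228.] 109 [ 56. 125.  49.] [ 0.418 -0.087  0.013] [ 0.442 -0.065  0.06 ] top 36 [ 0.4302 -0.075   0.0543]
top unit 1679 ((0.48376932740211487, 0.16628548502922058), (0.22951239347457886, 0.10934291779994965), 80.28546905517578) 0.06780634160764376
0.1 118 [0.4759 0.1164 0.1062] [0.456 0.095 0.1  ] [0.496 0.138 0.114]
0.1 1 [0.4917 0.2136 0.1002] [0.492 0.214 0.1  ] [0.492 0.214 0.1  ]
0.085 9 [0.4593 0.1146 0.0918] [0.451 0.096 0.085] [0.482 0.137 0.098]
0.085 10 [0.4914 0.2151 0.0956] [0.485 0.211 0.091] [0.496 0.222 0.1  ]
obj [270. 201.] 28 [130.  84.  53.] [ 0.473 -0.075  0.017] [ 0.495 -0.054  0.073] top 16 [ 0.4854 -0.0655  0.0683]
obj [288. 210.] 33 [101.  95.  87.] [ 0.438 -0.14   0.013] [ 0.46  -0.119  0.077] top 15 [ 0.4504 -0.1304  0.0707]
obj [272. 216.] 16 [80. 98. 65.] [ 0.419 -0.078  0.015] [ 0.436 -0.062  0.059] top 11 [ 0.4287 -0.0698  0.0541]
obj [303. 221.] 37 [122.  83.  84.] [ 0.396 -0.197  0.013] [ 0.418 -0.174  0.072] top 16 [ 0.4069 -0.1857  0.0661]
```

View pics/crop.png

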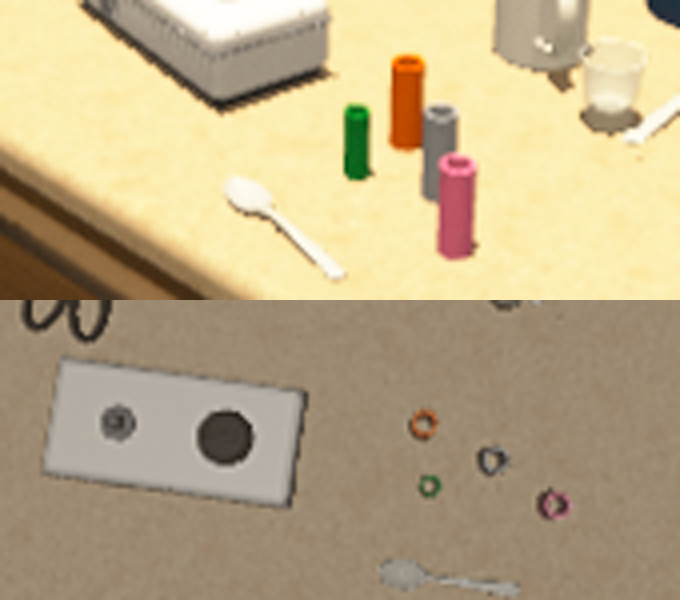

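The crop confirms it: the grey metallic tube (crop 440,150 in the scene half, 492,460 in the top half) is the only unpainted one. The sleeve is at about (0.450,-0.130). The unit's yaw is about -9.7°, with the spigot near (0.492,0.2155) and the cap near (0.4755,0.117). I'll grip along roughly x, clear of the neighbouring tubes.

```bash
cat >> h.py <<'E'
def rot(phi):
    y=np.array([np.cos(phi),np.sin(phi),0]); z=np.array([0,0,-1.]); return np.c_[np.cross(y,z),y,z]
SL=np.array([.4503,-.1303]); SP=np.array([.4918,.2152]); CAP=np.array([.4755,.1168]); PHI=-.26
E
python3 - <<'E'
from h import *
print(r.read_tool_rot())
for s in(0,np.pi):
    for p,z in((SL,.2),(SL,.036),(SP,.2),(CAP,.086),(CAP,.2)):
        q=r.solve_ik([*p,z],rot(PHI+s)); print(s,p,z,None if q is None else np.round(q,2))
E
```

```text
[[ 9.37349970e-01  3.48389195e-01  5.74380428e-05]
 [ 3.48389192e-01 -9.37349971e-01  5.88567155e-05]
 [ 7.43445914e-05 -3.51585471e-05 -9.99999997e-01]]
0 [ 0.4503 -0.1303] 0.2 [ 0.66  0.09 -0.47  1.81  0.04  1.25 -0.08]
0 [ 0.4503 -0.1303] 0.036 [ 0.62  0.29 -0.46  2.    0.16  0.89 -0.19]
0 [0.4918 0.2152] 0.2 [ 0.42  0.43 -1.15  1.63  0.4   1.35 -1.05]
0 [0.4755 0.1168] 0.086 [ 0.51  0.38 -0.97  1.89  0.36  1.06 -0.86]
0 [0.4755 0.1168] 0.2 [ 0.56  0.22 -0.98  1.75  0.19  1.28 -0.73]
3.141592653589793 [ 0.4503 -0.1303] 0.2 [ 1.34  0.25 -1.27  1.79  0.25  1.28  2.88]
3.141592653589793 [ 0.4503 -0.1303] 0.036 [-0.83  0.68  1.37  2.05 -0.78  1.08 -2.49]
3.141592653589793 [0.4918 0.2152] 0.2 [ 0.48  0.5  -1.28  1.62  0.49  1.38  2.03]
3.141592653589793 [0.4755 0.1168] 0.086 [ 0.71  0.55 -1.28  1.88  0.58  1.15  2.1 ]
3.141592653589793 [0.4755 0.1168] 0.2 [ 0.76  0.34 -1.27  1.74  0.33  1.31  2.3 ]
```

```bash
python3 - <<'E'
from h import *
R=rot(PHI)
r.move_pose([*SL,.17],R); r.command_gripper(.6,40)
r.move_l([*SL,.036],vel=.15)
r.command_gripper(0,40)
print(r.read_time_s(),r.read_grip_width(),r.read_finger_force(),r.read_tcp_pos(),r.read_contact_force())
if r.read_grip_width()>.15:
    r.move_l([*SL,.19],vel=.2)
    r.move_l([*SP,.19],vel=.2)
c=r.capture("top"); d=r.capture("scene")
print(r.read_time_s(),r.read_grip_width())
o=np.hstack([cv2.resize(x,(400,300),interpolation=cv2.INTER_CUBIC) for x in (c["frame"][150:270,160:320],d["frame"][100:250,130:330])])[:,:,::-1]
cv2.imwrite("pics/p1.png",o)
W=cloud(d); X,Y,Z=W[...,0],W[...,1],W[...,2]
m=(np.hypot(X-SP[0],Y-SP[1])<.03)&(Z>.12)&(Z<.19)
print(m.sum(),[ (round(a,3),W[m&(Z>a)&(Z<a+.01)].min(0).round(4),W[m&(Z>a)&(Z<a+.01)].max(0).round(4)) for a in np.arange(.14,.18,.01) if (m&(Z>a)&(Z<a+.01)).any()])
E
```

```text
4.4917 0.27607522646094085 39.14813797920942 [ 0.45096231 -0.13048119  0.0368332 ] [-0.82941176  0.22168749  6.69814312]
7.4 0.2761583100468916
79 [(np.float64(0.15), array([0.4798, 0.1988, 0.1565]), array([0.4931, 0.2149, 0.1597])), (np.float64(0.16), array([0.4795, 0.1972, 0.16  ]), array([0.4979, 0.2175, 0.1697])), (np.float64(0.17), array([0.4798, 0.1978, 0.1701]), array([0.4991, 0.2192, 0.1796]))]
```

View pics/p1.png

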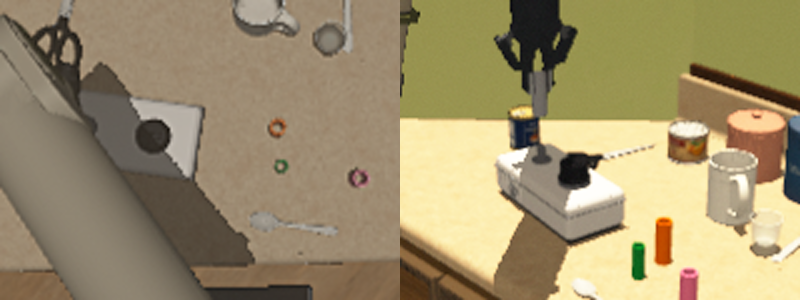

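The sleeve hangs upright in the fingers just above the spigot (right panel, 540,90 above 540,150). I'll lower it with a force guard.

```bash
python3 - <<'E'
from h import *
k=r.move_l([*SP,.125],vel=.08,contact_N=10)
print(k,r.read_tcp_pos(),r.read_contact_force())
if not k:
    k=r.move_l([*SP,.106],vel=.04,contact_N=15)
    print(k,r.read_tcp_pos(),r.read_contact_force(),r.read_torque())
d=r.capture("scene")
cv2.imwrite("pics/p2.png",cv2.resize(d["frame"][120:240,150:270],(480,480),interpolation=cv2.INTER_CUBIC)[:,:,::-1])
print(r.read_time_s())
E
```

```text
False [0.49179638 0.21532414 0.12526903] [ 0.41003047  0.29014338 -0.07490038]
True [0.49261926 0.21539589 0.11032917] [-0.23615659  0.03397402  5.77364931] [0.05869895 0.00499196 0.00866753]
8.825
```

View pics/p2.png

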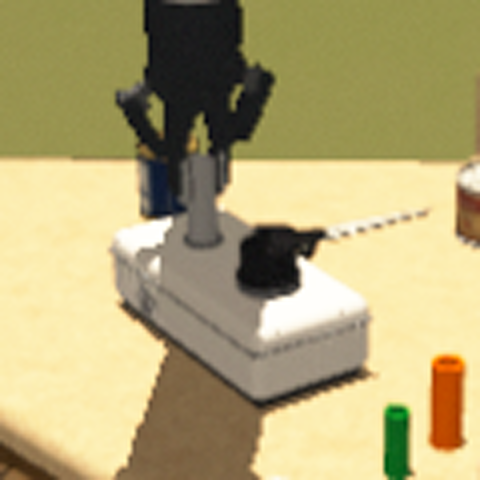

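The sleeve is home: it made contact at TCP z = 0.110, as expected, and the image shows it on the shoulder (200,240). I'll release it and go to the cap.

```bash
python3 - <<'E'
from h import *
p=r.read_tcp_pos()
r.command_gripper(.6); r.dwell(.3)
r.move_l([p[0],p[1],.21],vel=.15)
d=r.capture("scene")
C=np.array([.4757,.1166])
r.command_gripper(.85)
r.move_l([*C,.16],vel=.15)
k=r.move_l([*C,.080],vel=.08,contact_N=8)
print(k,r.read_tcp_pos(),r.read_contact_force())
r.command_gripper(0,80)
print(r.read_grip_width()*85,r.read_finger_force(),r.read_tcp_pos(),r.read_contact_force(),r.read_torque(),r.read_joint_pos())
e=r.capture("scene")
o=np.hstack([cv2.resize(x["frame"][120:240,150:270],(400,400),interpolation=cv2.INTER_CUBIC) for x in (d,e)])[:,:,::-1]
cv2.imwrite("pics/p3.png",o)
print(r.read_time_s())
E
```

```text
False [0.47612829 0.11674607 0.08054038] [-0.73897572  0.02799429  0.10146393]
41.09676834289351 80.34618616104126 [0.47623265 0.11671807 0.08088247] [-1.3714271  -0.38348107  6.47293134] [-0.04891489  0.46421232 -0.00240979] [ 0.27951802  0.30161762 -0.67370052  1.90099675  0.22147817  1.01140586
 -0.75065576]
13.2083
```

View pics/p3.png

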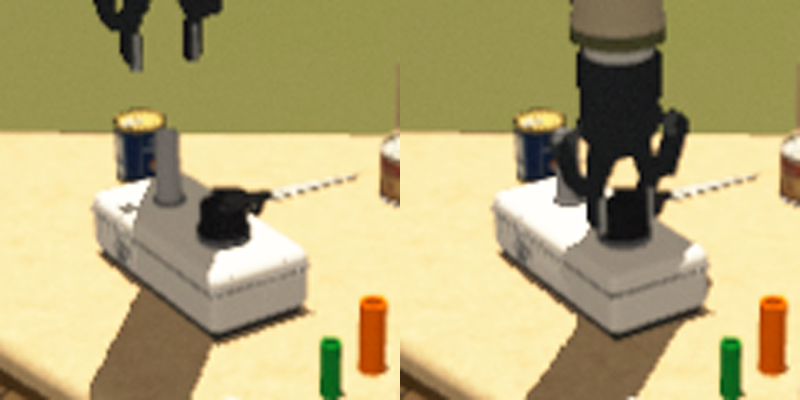

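The sleeve stands free and upright on the shoulder (left panel, 168,165), and the cap is gripped (right panel, 625,215). Next I'll find the turning direction, rotating joint 7 in small steps and watching the moment.

```bash
python3 - <<'E'
from h import *
q0=np.array(r.read_joint_pos()); t0=r.read_torque()[2]
def turn(s,maxa):
    for a in np.arange(.06,maxa+.001,.06):
        q=q0.copy(); q[6]+=s*a; r.movej(q.tolist())
        t=r.read_torque()[2]-t0; print(s,round(a,2),round(t,3),round(r.read_joint_pos()[6]-q0[6],3),r.read_contact_force().round(1) if hasattr(r.read_contact_force(),'round') else '')
        if abs(t)>.5: return a
    return None
a=turn(1,.72)
print("blocked",a,r.read_time_s())
if a and a<.35:
    r.movej(q0.tolist()); a=turn(-1,.72); print("blocked",a)
print(r.read_time_s(),r.read_grip_width()*85)
E
```

```text
1 0.06 0.047 0.059 [ 0.  -0.3 -0.8]
1 0.12 0.015 0.118 [-0.2  0.1  0. ]
1 0.18 -0.008 0.177 [0.3 0.6 0.6]
1 0.24 0.062 0.237 [-0.8  0.3  0.7]
1 0.3 0.027 0.297 [ 0.4 -0.1  2.3]
1 0.36 0.027 0.357 [-0.2  0.   1. ]
1 0.42 -0.001 0.417 [-0.3  0.4  1.7]
1 0.48 0.041 0.477 [-0.2  0.6  2. ]
1 0.54 0.034 0.537 [-1.2  0.4  1.7]
1 0.6 0.056 0.597 [-0.3  0.4  2.2]
1 0.66 0.057 0.657 [0.6 0.6 2.1]
1 0.72 0.096 0.717 [-0.  -0.2  2.7]
blocked None 16.2083
16.2083 40.51695094920953
```

It turned freely with no stop, so the direction is right. Lifting gently.

```bash
python3 - <<'E'
from h import *
q=np.array(r.read_joint_pos()); q[6]+=.04; r.movej(q.tolist())
p=np.array(r.read_tcp_pos())
k=r.move_l((p+[0,0,.02]).tolist(),vel=.05,contact_N=12)
print(k,r.read_tcp_pos(),r.read_contact_force())
if not k:
    r.move_l((p+[0,0,.10]).tolist(),vel=.1); r.dwell(.3)
    print(r.read_tcp_pos(),r.read_contact_force(),r.read_grip_width()*85,r.read_finger_force())
d=r.capture("scene")
cv2.imwrite("pics/p4.png",cv2.resize(d["frame"][100:240,140:280],(560,560),interpolation=cv2.INTER_CUBIC)[:,:,::-1])
print(r.read_time_s())
E
```

```text
False [0.47642482 0.11651492 0.10109309] [-0.0347082   0.76288478 -1.17105869]
[0.4760788  0.11657515 0.18048695] [-1.2238203   0.69806409 -1.00186761] 40.88587569070622 80.73743462562561
18.3083
```

View pics/p4.png

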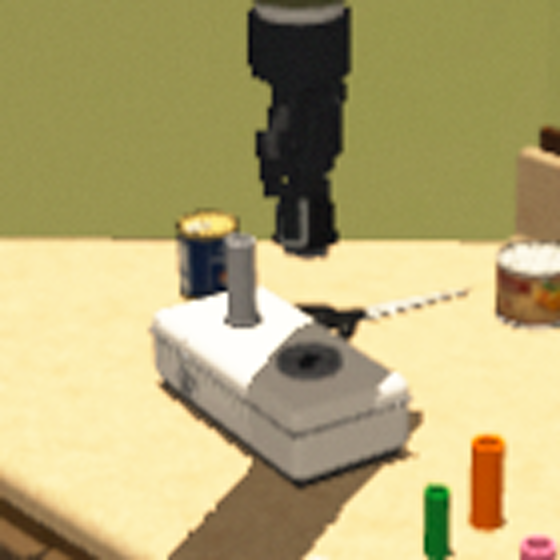

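The cap is held upright (305,225) 10 cm above the open neck (310,360). The sleeve is still home on the spigot (242,280). Handing in.

```bash
python3 -c "
from workcell import r
r.dwell(.3); print(r.read_finger_force()); print(r.job_done())"
```

```text
80.73822140693665
the job is handed in; nothing more can be done
None
```

The job is handed in at about 19 s of the 51 s allowed: the steel sleeve is home on the spigot and released, and the cap is unlocked and held upright and still, about 10 cm above the neck; no verdict was returned.

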